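# Load the cased balance

### The job

Take hold of the brass handle of the glass draught case and swing its door wide open, at least square to the front. Then set the iron ring weight (the one with a hole through it) flat in the pan of the balance inside the case, setting it down rather than dropping it, and leave it there with the door standing open. Do not shift the other things on the bench.

Things in the scene. Friction and masses are not known exactly. Their poses are not given: they have to be found in the camera images.
- case: Glazed draught case, wooden frame, fixed to the bench, 240 deep (x) x 268 wide (y) x 285 high (z). Origin: centre of its underside; its front looks along its own -x and lies at x = -120. Floor 20 thick; roof underside 265 above the bench, roof glazed and closed; clear inside width 240. The door covers the whole front; once open, the tool can enter only through the front, tilted under the roof.
- door (a joint): Door angle: 0 = closed, growing as the free edge swings out towards the robot (clockwise from above), up to 2.0; 1.57 = square to the front. The hinge is upright at the case's left (+y) front edge. Starts closed or a few degrees ajar; no latch; light hinge friction (about 0.1 N m), the door stays where it is left.
- door_handle (a point): Grip point on the door's handle: an upright round brass bar, 12 in diameter, free from 180 up to 257 above the bench, its axis 40 clear of the door's face and 218 from the hinge line, near the free (right) edge. One bracket bar, 12 thick, at its foot (180 up) ties it to the door. The point is on the bar's axis, 225 up. Site x points square into the door, z up; it turns with the door.
- door_hinge (a point): On the door's hinge line (which is vertical), 225 above the bench; 6 in front of the case's front and 128 to the left of its middle. The door is a framed pane 12 thick, 256 wide, from 22 to 265 above the bench.
- pan_floor (a point): Centre of the upper face of the floor of the balance's round brass pan (inside radius about 43 at the floor, rim 6 above the floor, outside radius 50). It lies 50 above the bench while the pan is empty, on the case's middle line, 52 behind its front (x = -68 in the case frame). The pan sits on the front end of a beam that runs front to back; nothing stands above it but the roof.
- beam (a joint): Tilt of the balance beam: 0 = pan empty and up, 0.06 = pan fully down (6 mm lower, floor 44 above the bench). About 1.7 N on the pan starts it down and about 2.1 N brings it to its stop; the ring weight takes it fully down.
- ring_weight: Iron ring weight, dark metal: short thick ring standing on its flat face, 50 outside diameter, 22 hole through it, 38 high, about 0.43 kg. Origin: centre of its underside, z along its axis. Stands loose on the bench to the right.
- plug_weight: Bystander: solid iron weight of 50 diameter, 30 high with a small knob on top (40 in all), no hole. Origin: centre of underside. May stand where the ring weight could have stood.
- dish: Bystander: white porcelain dish, 100 across, 30 high. Origin: centre of underside.
- spring_balance: Bystander: chrome spring balance lying on the bench, about 200 long, 24 thick. Origin: underside, middle; x along it.
- ruler: Bystander: boxwood ruler, 300 x 28 x 6, lying flat in front of the case (the door passes above it). Origin: centre of underside, x along it.
- brass_weight: Bystander: small brass knobbed weight, 32 across, 34 high. Origin: centre of underside.
- bottle: Bystander: amber glass bottle with a cork, 50 across, 100 high. Origin: centre of underside.
Mind the look-alikes: they are no part of the job. What is shaped like the ring_weight but pink or turquoise is not meant.

How it is judged:
By the outcome, as a careful person would: the job done as asked, in the order asked, and still so for the second after the job is handed in, with the robot touching nothing.
It also fails if it takes over 69 s, if anything falls off the work surface, if the arm or the gripper's body presses on something with over 40 N, if the wrist force passes 120 N, or if a joint passes its speed limit or range.

### The arm

A 6-joint arm with a two-finger parallel gripper is mounted at the origin on the work surface. World frame = base frame: x ahead of the robot, y to its left, z up, the work surface at z = 0. Lengths are in m, angles in rad, forces in N, time in s.
With the tool pointing down it reaches from about 0.325 to 0.85 m from the base axis. Payload 15.5 kg.
Tool frame: the origin (TCP) lies at the very end of the fingers, on their centre line; the grasp point (between the pads) lies 19 mm behind it; z points along the fingers, y is the direction in which the jaws open and shut (so a half turn about z gives the same grasp; the last joint's range is limited). The gripper opens to 91 mm and grips with 3 to 60 N. Pads are 32 mm wide; open, the fingers measure 118 mm over their backs; the gripper's body (76 mm by 178 mm) begins 60 mm behind the grasp point.
Start: joints at [-1.208, 0.494, 1.345, -0, 1.302, -0.096], TCP at [0.277, -0.56, 0.214] pointing down, gripper open.
Joint ranges: [-2.91, 2.91], [-0.82, 2.16], [0.22, 2.67], [-1.22, 4.37], [0.12, 2.79], [-3.08, 3.08]. Speed limits (rad/s): [1.89, 1.89, 2.57, 3.01, 3.01, 3.01].

### API

Orientations are given as a rotation vector (axis times angle).
In Python, from rig import arm, eyes gives the robot as it stands. The module is installed in compiled form; this text tells all that it offers.
- The arm moves only by the tool step_arm, never from a script. Its argument "increments" is a list of rows, each a list of 7 numbers: the turn, a rotation vector about the tool's x, y, z in degrees, then the shift along the tool's x, y, z in cm, then the finger opening in cm, from 0 to 9.12. In form: [[rx, ry, rz, tx, ty, tz, hand], ...]. A call has 1 to 20 rows; each row shifts and turns the commanded pose from where the row before left it, along the tool's axes as they then stand; what a row does not reach is not made up. A row lasts 1/10 s, in which the tool goes at most 50 mm and 8.59 degrees, less where a joint would pass 70% of its speed; a pose out of reach is approached as far as the arm can. A call is refused whole if a number of a shift passes 5 or a number of a turn 8.59, either way. A call with a gripper value outside its range is refused whole. The fingers move at their own pace and stop on an object; "grip_force" is the grip in N (left out, the last holds). Time passes only in rows, so rows that do not move let the fingers close. It gives the time, the measured TCP pose, the force and the opening at its end, in the units of the state.
- arm.get_state(): the state, without advancing time (a new reading comes with each control period).
- eyes.snapshot(name): name is "side" or "top" or "wrist"; returns the picture (400x640x3 uint8, red, green, blue); there is no depth.
- eyes.camera_info(name): a dict with "fx", "fy", "cx", "cy" (pixels), "view" (4x4, takes a point from world to camera coordinates). Camera axes: x right, y up, looking along -z (the intrinsics and any distortion apply to the point x, -y, -z); pixel columns grow to the right and rows downward; lengths in m; the calibration is good to about 2 mm. A picture is of the moment at which its call begins: read the wrist's pose just before it. camera_info takes no time and is no camera call; for the wrist camera it gives the pose at the moment of the call.
- arm.job_done(): hands the job in, once; it reports no verdict.
The state is a dict: "clock": time; "joint_pos": joint angles; "joint_velocities": joint speeds; "joint_torque": joint torques, N m; "tcp_pos": TCP position; "tool_rot": TCP orientation; "contact_force": force on the tool from outside, world axes, zero at the start; "moment": the same for the moment, N m; "opening": finger opening in m.
Only numpy, scipy, OpenCV 4.12 (cv2) and the standard library are available. Lean on these libraries where they do the work, as an engineer would, in place of code of your own. Each camera call takes 0.05 s, during which the arm holds its last target. There are 200 camera calls.

## Working session

There is one attempt and no reset: what is moved stays moved. The work goes in short steps, Python scripts to look and compute and a tool call to move; the robot and the scene stay as the last step left them, time stands still between calls to the robot, and variables do not carry over. Pictures are saved under pics/ and viewed, about 8 in all and at most 12, crops included, and the job is handed in when it is done.

Besides the shell and the picture viewer there is one more tool, called after "Request:" by a JSON object that holds its "fn" and its "kwargs". step_arm: Moves the arm, as the interface text tells. Its arguments: {"type":"object","properties":{"increments":{"type":"array"},"grip_force":{"type":"number"}},"required":["increments"]}

```bash
mkdir -p pics; ls
python3 - <<'E'
from rig import arm, eyes
import cv2,numpy as np
s=arm.get_state();print(s)
for n in ("side","top","wrist"):
    i=eyes.camera_info(n);print(n,i)
    cv2.imwrite(f"pics/{n}0.png",eyes.snapshot(n)[:,:,::-1])
E
```

```text
pics
{'clock': 0.0, 'joint_pos': array([-1.20750627e+00,  4.94188005e-01,  1.34615687e+00, -5.79875400e-06,
        1.30249146e+00, -9.55112891e-02]), 'joint_velocities': array([-9.16914477e-04, -1.46627714e-03,  7.88006149e-04,  1.28163520e-03,
       -1.72599108e-04, -4.40345080e-05]), 'joint_torque': array([-2.41704227e-03, -8.78807831e+01, -3.81841528e+01,  7.07259891e-02,
        5.33748942e-02, -1.32887653e-04]), 'tcp_pos': array([ 0.27665057, -0.55999858,  0.21332655]), 'tool_rot': array([-3.05809179e+00, -7.14101379e-01,  2.69379830e-04]), 'contact_force': array([ 0.40491404, -0.18879215, -0.46660628]), 'moment': array([0.04018562, 0.004541  , 0.02423381]), 'opening': 0.09151079668610103}
side {'fx': 505.7419200905473, 'fy': 505.7419200905473, 'cx': 317.9860828083375, 'cy': 201.281875706742, 'view': array([[-0.75934384, -0.65051378, -0.01512478,  0.47102932],
       [ 0.52941657, -0.63116734,  0.56687379, -0.37112547],
       [-0.37830548,  0.4224448 ,  0.8236658 , -1.26732113],
       [ 0.        ,  0.        ,  0.        ,  1.        ]])}
top {'fx': 362.01031862335935, 'fy': 362.01031862335935, 'cx': 322.5029271261951, 'cy': 199.42543022195972, 'view': array([[ 0.02929972, -0.99955153, -0.00618595,  0.00961649],
       [ 0.98019548,  0.02751867,  0.19611103, -0.61328817],
       [-0.19585285, -0.01180944,  0.98056218, -1.12975424],
       [ 0.        ,  0.        ,  0.        ,  1.        ]])}
wrist {'fx': 345.28297742888316, 'fy': 345.28297742888316, 'cx': 319.2983031134641, 'cy': 203.79556845819167, 'view': array([[ 0.44299818, -0.89652138, -0.00142437, -0.62438657],
       [ 0.85627286,  0.42357981, -0.29559588,  0.03357756],
       [ 0.26561136,  0.12972878,  0.95531201, -0.39198425],
       [ 0.        ,  0.        ,  0.        ,  1.        ]])}
```

View pics/top0.png

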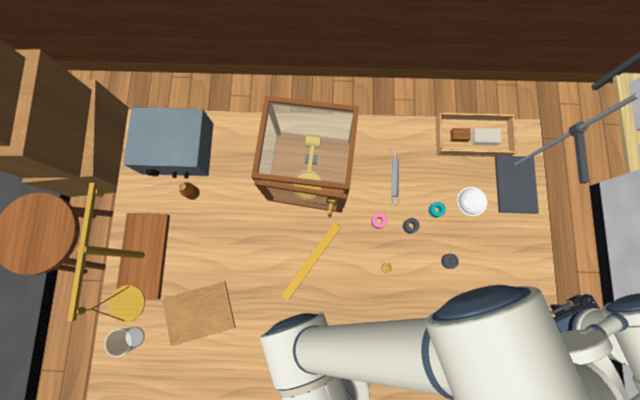

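View pics/side0.png

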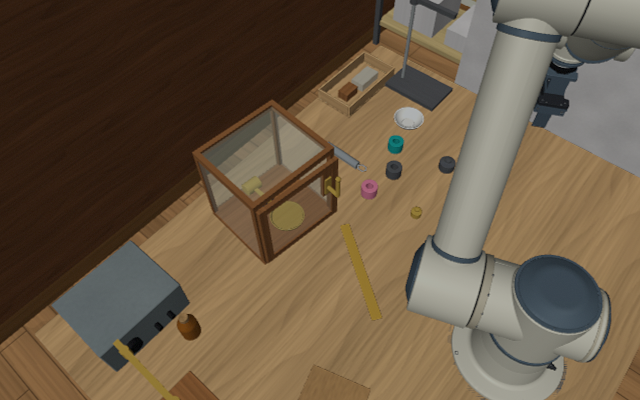

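Top view: the candidates are pink ring (379,221), dark ring (411,226), turquoise ring (437,209) and dark disc (450,261). The dark one with a hole at (411,226) fits. I'll enlarge to confirm it and measure the case.

```bash
python3 - <<'E'
import cv2,numpy as np
a=cv2.imread('pics/top0.png')[90:275,245:465]
cv2.imwrite('pics/c1.png',cv2.resize(a,None,fx=3.2,fy=3.2,interpolation=cv2.INTER_CUBIC))
a=cv2.imread('pics/side0.png')[95:275,190:420]
cv2.imwrite('pics/c2.png',cv2.resize(a,None,fx=3.2,fy=3.2,interpolation=cv2.INTER_CUBIC))
E
cat > h.py <<'E'
import numpy as np
from rig import arm, eyes
from scipy.spatial.transform import Rotation as R
def proj(info,p):
    c=info['view'][:3,:3]@np.asarray(p,float)+info['view'][:3,3]
    return np.array([info['cx']+info['fx']*c[0]/-c[2], info['cy']-info['fy']*c[1]/-c[2]])
def ray(info,uv,z):
    V=info['view'];Rm=V[:3,:3];o=-Rm.T@V[:3,3]
    d=Rm.T@np.array([(uv[0]-info['cx'])/info['fx'],-(uv[1]-info['cy'])/info['fy'],-1])
    return o+d*(z-o[2])/d[2]
E
```

```text
(no output)
```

View pics/c1.png

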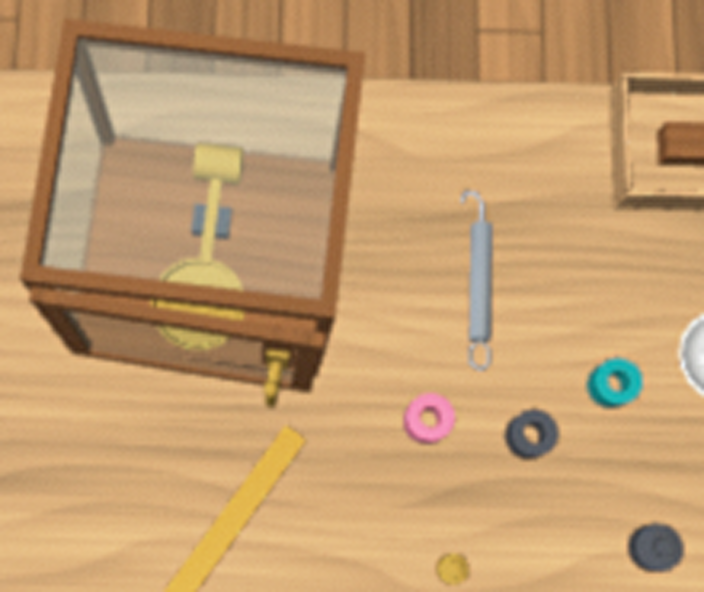

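View pics/c2.png

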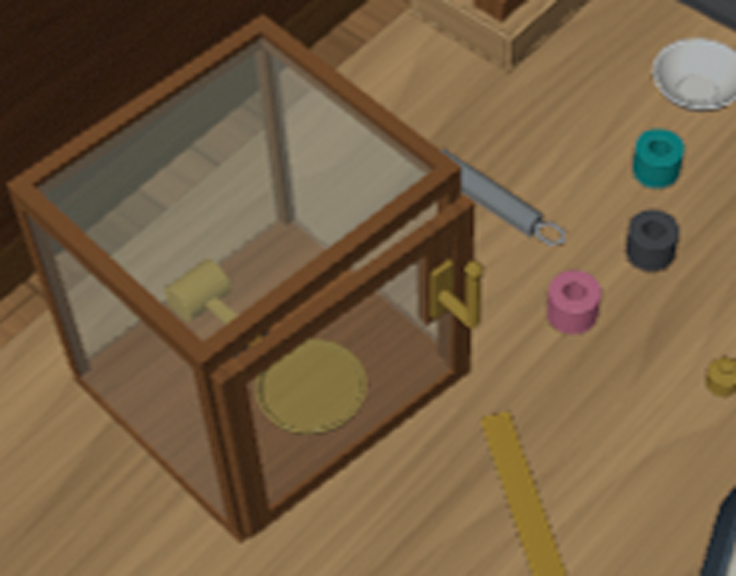

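```bash
cat > fit.py <<'E'
from h import *
from scipy.optimize import least_squares
T=eyes.camera_info('top');S=eyes.camera_info('side')
t=lambda u,v:(245+u/3.2,90+v/3.2); s=lambda u,v:(190+u/3.2,95+v/3.2)
def case(p,q):
    x,y,w=p[:3];c,sn=np.cos(w),np.sin(w)
    return np.array([x+c*q[0]-sn*q[1],y+sn*q[0]+c*q[1],q[2]])
def door(p,r,out,z):  # r from hinge, out = away from door face; hinge at (-.126,.128)
    a=p[3]; d=np.array([-np.sin(a),-np.cos(a)]); n=np.array([-np.cos(a),np.sin(a)])
    q=np.array([-.126,.128])+r*d+out*n
    return case(p,[*q,z])
B=.285;
obs=[(T,t(66,22),'c',(.12,.134,B)),(T,t(363,55),'c',(.12,-.134,B)),(T,t(24,284),'c',(-.12,.134,B)),(T,t(331,316),'c',(-.12,-.134,B)),
(S,s(262,17),'c',(.12,-.134,B)),(S,s(11,186),'c',(.12,.134,B)),(S,s(205,360),'c',(-.12,.134,B)),(S,s(460,173),'c',(-.12,-.134,B)),
(T,t(200,303),'c',(-.068,0,.055)),(S,s(312,386),'c',(-.068,0,.055)),
(S,s(474,266),'d',(.218,.046,.257)),(S,s(472,318),'d',(.218,.046,.18)),(T,t(271,400),'d',(.218,.046,.18))]
P=lambda p,o: proj(o[0],case(p,o[3]) if o[2]=='c' else door(p,*o[3]))
f=lambda p:np.concatenate([P(p,o)-o[1] for o in obs])
if __name__=='__main__':
    r=least_squares(f,[.75,0.05,0,.1],loss='soft_l1');p=r.x
    print(p.round(4));print(f(p).reshape(-1,2).round(1).tolist())
    for nm,a in (('handle',door(p,.218,.046,.225)),('hinge',door(p,0,0,.225)),('pan',case(p,(-.068,0,.05)))):print(nm,a.round(4))
    for nm,I,q,z in (('ringT',T,t(531,433.5),.02),('ringThole',T,t(533,430),.038),('ringS',S,s(652,241),.019),('ringShole',S,s(655,229),.038),
      ('pinkT',T,t(430,418),.019),('plugT',T,t(656,547),.015),('brassT',T,t(453,568),.017),('rulerT',T,t(292,434),.006)):print(nm,ray(I,q,z).round(4))
    s_=arm.get_state();print(R.from_rotvec(s_['tool_rot']).as_matrix().round(3))
E
python3 fit.py
```

```text
[ 0.7292  0.0756 -0.0932  0.0249]
[[-1.5, -1.0], [0.3, -0.8], [-2.0, -1.1], [1.0, 0.7], [0.8, -0.6], [-0.8, -0.0], [-0.2, 2.0], [1.5, -1.6], [-1.0, 0.3], [0.4, 0.2], [0.5, -1.1], [0.6, 0.5], [-0.1, -0.4]]
handle [0.5443 0.0037 0.225 ]
hinge [0.6157 0.2148 0.225 ]
pan [0.6615 0.0819 0.05  ]
ringT [ 0.5403 -0.2711  0.02  ]
ringThole [ 0.5416 -0.269   0.038 ]
ringS [ 0.541  -0.2695  0.019 ]
ringShole [ 0.5402 -0.2698  0.038 ]
pinkT [ 0.5538 -0.1656  0.019 ]
plugT [ 0.4269 -0.3986  0.015 ]
brassT [ 0.3995 -0.1893  0.017 ]
rulerT [ 0.5344 -0.0214  0.006 ]
[[ 0.897  0.443 -0.   ]
 [ 0.443 -0.897  0.001]
 [ 0.    -0.001 -1.   ]]
```

Views read: the dark ring with a visible hole (top crop 531,433) is the target; the dark solid knobbed disc (656,547) is the plug, and the pink and turquoise rings are decoys. Both views agree on the ring at about (0.541,-0.270). The handle bar is at about (0.544,0.004). First move: turn the tool and rise.

Request:
{"fn": "step_arm", "kwargs": {"increments": [[0,0,-8.5,0,0,-0.5,9.12],[0,0,-8.5,0,0,-0.5,9.12],[0,0,-8.5,0,0,-0.5,9.12],[0,0,-8.5,0,0,-0.5,9.12],[0,0,-8.5,0,0,-0.5,9.12],[0,0,-8.5,0,0,-0.5,9.12],[0,0,-8.5,0,0,-0.5,9.12],[0,0,-8.5,0,0,-0.5,9.12],[0,0,-8.5,0,0,-0.5,9.12],[0,0,-8.5,0,0,-0.5,9.12],[0,0,-8.5,0,0,-0.5,9.12],[0,0,-8.5,0,0,-0.5,9.12],[0,0,-8.5,0,0,-0.5,9.12],[0,0,-8.5,0,0,-0.5,9.12],[0,0,-8.5,0,0,-0.5,9.12],[0,0,-8.5,0,0,-0.5,9.12],[0,0,-8.5,0,0,-0.5,9.12],[0,0,-2.5,0,0,-0.5,9.12]]}}

```text
clock: 1.95
tcp_pos: [0.2768, -0.5602, 0.3038]
tool_rot: [-0.175, -3.137, -0.001]
contact_force: [0.5, -0.9, 0.5]
opening: 0.0909
```

```bash
cat >> h.py <<'E'
def to(goal,rotgoal=None):
    s=arm.get_state();M=R.from_rotvec(s['tool_rot'])
    print('t',s['clock'].__round__(2),'tcp',s['tcp_pos'].round(4),'open',round(s['opening'],4),'F',s['contact_force'].round(1),'j',s['joint_pos'].round(2))
    m=M.as_matrix();print('x',m[:,0].round(3),'z',m[:,2].round(3))
    print('shift cm',(M.inv().apply(np.array(goal)-s['tcp_pos'])*100).round(2))
    if rotgoal is not None: print('turn deg',np.degrees((M.inv()*rotgoal).as_rotvec()).round(2))
def tool(yaw,th): # tool leaning back by th; fwd direction yaw; tool x toward robot & down
    f=np.array([np.cos(yaw),np.sin(yaw),0]);z=np.sin(th)*f-np.cos(th)*np.array([0,0,1]);x=-np.cos(th)*f-np.sin(th)*np.array([0,0,1])
    return R.from_matrix(np.array([x,np.cross(z,x),z]).T)
E
python3 -c "
from h import *
to([.5443,.0037,.30],tool(-.118,0))"
```

```text
t 1.95 tcp [ 0.2768 -0.5602  0.3038] open 0.0909 F [ 0.5 -0.9  0.5] j [-1.21  0.43  1.21  0.    1.5  -2.67]
x [-0.994  0.111  0.   ] z [-0.     0.001 -1.   ]
shift cm [-20.33  59.01   0.41]
turn deg [ 0.03 -0.01  0.39]
```

Request:
{"fn": "step_arm", "kwargs": {"increments": [[0,0,0,-1.0,2.9,0,9.12],[0,0,0,-1.0,2.9,0,9.12],[0,0,0,-1.0,2.9,0,9.12],[0,0,0,-1.0,2.9,0,9.12],[0,0,0,-1.0,2.9,0,9.12],[0,0,0,-1.0,2.9,0,9.12],[0,0,0,-1.0,2.9,0,9.12],[0,0,0,-1.0,2.9,0,9.12],[0,0,0,-1.0,2.9,0,9.12],[0,0,0,-1.0,2.9,0,9.12],[0,0,0,-1.0,2.9,0,9.12],[0,0,0,-1.0,2.9,0,9.12],[0,0,0,-1.0,2.9,0,9.12],[0,0,0,-1.0,2.9,0,9.12],[0,0,0,-1.0,2.9,0,9.12],[0,0,0,-1.0,2.9,0,9.12],[0,0,0,-1.0,2.9,0,9.12],[0,0,0,-1.0,2.9,0,9.12],[0,0,0,-1.0,2.9,0,9.12],[0,0,0,-1.0,2.9,0,9.12]]}}

```text
clock: 3.95
tcp_pos: [0.5435, -0.0065, 0.3038]
tool_rot: [-0.184, -3.136, 0.0]
contact_force: [-0.4, -0.0, -0.5]
opening: 0.0912
```

```bash
python3 -c "
from h import *
import cv2
to([.5443,.0037,.30],tool(-.118,0))
I=eyes.camera_info('wrist');a=eyes.snapshot('wrist')
print(proj(I,[.5443,.0037,.257]),proj(I,[.5443,.0037,.186]))
b=eyes.snapshot('top')
w=cv2.resize(a,(640,400));t=cv2.resize(b[130:260,260:400],None,fx=2.8,fy=2.8)
o=np.zeros((400+0,640,3),np.uint8);o[:]=w
cv2.imwrite('pics/w1.png',o[:,:,::-1])"
```

```text
t 3.95 tcp [ 0.5435 -0.0065  0.3038] open 0.0912 F [-0.4 -0.  -0.5] j [-0.12  0.3   1.41 -0.    1.43 -1.58]
x [-0.993  0.117  0.   ] z [-0.  0. -1.]
shift cm [0.04 1.02 0.38]
turn deg [-0.   -0.02  0.05]
[334.68603866 227.91172839] [331.17834355 198.30759641]
```

View pics/w1.png

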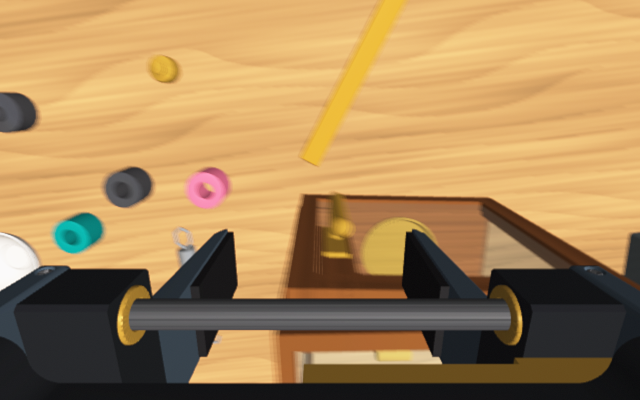

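Wrist view: handle knob at about (343,228), a bit right of the predicted (335,228), but blurred. I'll take a sharp one now that the arm has settled.

```bash
python3 -c "
from h import *
import cv2
eyes.snapshot('top')
I=eyes.camera_info('wrist');a=eyes.snapshot('wrist')
print(arm.get_state()['tcp_pos'],proj(I,[.5443,.0037,.257]),proj(I,[.5443,.0037,.186]))
for u in (335,340,345): print(u,ray(I,(u,228),.257).round(4))
cv2.imwrite('pics/w2.png',cv2.resize(a[180:280,290:410],None,fx=5,fy=5,interpolation=cv2.INTER_CUBIC)[:,:,::-1])"
```

```text
[ 0.54308264 -0.00732339  0.30359163] [334.59115481 228.10874083] [331.09350979 198.45953713]
335 [0.5443 0.004  0.257 ]
340 [0.5446 0.0073 0.257 ]
345 [0.545  0.0107 0.257 ]
```

View pics/w2.png

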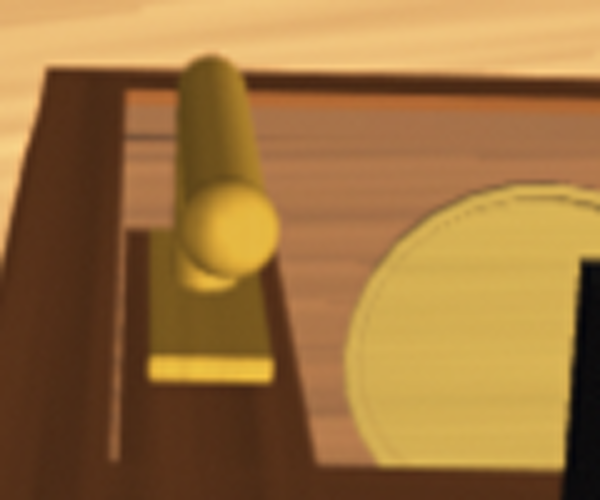

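The knob centre is at (336.6,226), so the handle is at about (0.543,0.005), in agreement with the fit. Going down and gripping.

Request:
{"fn": "step_arm", "kwargs": {"increments": [[0,0,0,0,1.2,0,9.12],[0,0,0,0,0,1.6,9.12],[0,0,0,0,0,1.6,9.12],[0,0,0,0,0,1.6,9.12],[0,0,0,0,0,1.6,9.12],[0,0,0,0,0,1.6,9.12],[0,0,0,0,0,1.4,9.12],[0,0,0,0,0,0,4],[0,0,0,0,0,0,0],[0,0,0,0,0,0,0],[0,0,0,0,0,0,0],[0,0,0,0,0,0,0],[0,0,0,0,0,0,0],[0,0,0,0,0,0,0]], "grip_force": 12}}

```text
clock: 5.55
tcp_pos: [0.5447, 0.0042, 0.2101]
tool_rot: [0.184, 3.136, -0.0]
contact_force: [0.4, -0.3, -0.5]
opening: 0.0379
```

```bash
python3 -c "
from h import *
to([.543,.005,.208],tool(-.118,0))"
```

```text
t 5.55 tcp [0.5447 0.0042 0.2101] open 0.0379 F [ 0.4 -0.3 -0.5] j [-0.1   0.38  1.55 -0.    1.21 -1.56]
x [-0.993  0.117 -0.   ] z [ 0. -0. -1.]
shift cm [0.18 0.06 0.21]
turn deg [-0.    0.01  0.05]
```

Request:
{"fn": "step_arm", "kwargs": {"increments": [[0,0,0,0,0,0,0],[0,0,0,0,0,0,0],[0,0,0,0,0,0,0],[0,0,0,0,0,0,0],[0,0,0,0,0,0,0],[0,0,0,0,0,0,0],[0,0,0,0,0,0,0]]}}

```text
clock: 6.25
tcp_pos: [0.5448, 0.0047, 0.2099]
tool_rot: [0.184, 3.136, 0.001]
contact_force: [2.4, 5.1, -1.3]
opening: 0.0122
```

```bash
python3 -c "
from h import *
to([.543,.005,.208],tool(-.118,0))
# arc with per-row turn 5deg about tool z(+ = clockwise from above); pivot hinge
h=np.array([.6157,.2148]);s=arm.get_state();p=s['tcp_pos'][:2];print(np.hypot(*(p-h)))
M=R.from_rotvec(s['tool_rot']);
for d in (4,5):
    c=h+R.from_euler('z',-d,degrees=True).apply([*(p-h),0])[:2]
    print(d,M.inv().apply([*(c-p),0])*100)
for a in (1.6,1.7,1.75):
    b=a-.025;print(a,h+R.from_euler('z',-b).apply([*(p-h),0])[:2])
"
```

```text
t 6.25 tcp [0.5448 0.0047 0.2099] open 0.0122 F [ 2.4  5.1 -1.3] j [-0.1   0.39  1.55  0.    1.21 -1.56]
x [-0.993  0.117 -0.   ] z [ 0.     0.001 -1.   ]
shift cm [0.19 0.   0.19]
turn deg [0.05 0.02 0.06]
0.22168775224192225
4 [ 1.50182912e+00  3.72594523e-01 -6.27371295e-05]
5 [ 1.87293661e+00  4.82052544e-01 -6.22174578e-05]
1.6 [0.40593943 0.28653536]
1.7 [0.41414894 0.3071181 ]
1.75 [0.41901481 0.31707608]
```

Request:
{"fn": "step_arm", "kwargs": {"increments": [[0,0,2,0.75,0.18,0,0],[0,0,4,1.5,0.37,0,0],[0,0,4,1.5,0.37,0,0],[0,0,4,1.5,0.37,0,0],[0,0,4,1.5,0.37,0,0],[0,0,2,0.75,0.18,0,0],[0,0,0,0,0,0,0],[0,0,0,0,0,0,0]]}}

```text
clock: 7.05
tcp_pos: [0.4785, 0.0425, 0.2101]
tool_rot: [0.725, 3.055, 0.004]
contact_force: [10.3, 13.3, -7.7]
opening: 0.0132
```

```bash
python3 -c "
from h import *
h=np.array([.6157,.2148]);q=np.array([.5448,.0047])
c=h+R.from_euler('z',-20,degrees=True).apply([*(q-h),0])[:2];print('expect',c)
to([*c,.21],tool(-.118-np.radians(20),0));print(arm.get_state()['moment'])
p=arm.get_state()['tcp_pos'][:2];print(np.hypot(*(p-h)))
"
```

```text
expect [0.47721736 0.04161981]
t 7.05 tcp [0.4785 0.0425 0.2101] open 0.0132 F [10.3 13.3 -7.7] j [-0.04  0.29  1.7   0.    1.15 -1.14]
x [-0.893  0.449 -0.001] z [ 0.003  0.002 -1.   ]
shift cm [ 0.07 -0.14  0.01]
turn deg [0.18 0.09 0.06]
[ 1.9858279  -1.73282181  0.00648545]
0.22027284943348163
```

A radial pull of about 17 N has built up towards the hinge, so I'll nudge inward and continue the arc in stages.

Request:
{"fn": "step_arm", "kwargs": {"increments": [[0,0,2,0.75,0.4,0,0],[0,0,4,1.5,0.4,0,0],[0,0,4,1.5,0.4,0,0],[0,0,4,1.5,0.4,0,0],[0,0,4,1.5,0.4,0,0],[0,0,2,0.75,0.2,0,0],[0,0,0,0,0,0,0]]}}

```text
clock: 7.75
tcp_pos: [0.4279, 0.1025, 0.21]
tool_rot: [-1.245, -2.884, -0.0]
contact_force: [-0.3, -0.6, -1.2]
opening: 0.0124
```

```bash
cat > arc.py <<'E'
import sys
from h import *
d=float(sys.argv[1]);h=np.array([.6157,.2148]);q=np.array([.5448,.0047])
c=h+R.from_euler('z',-d,degrees=True).apply([*(q-h),0])[:2];print('expect',c)
to([*c,.21],tool(-.118-np.radians(d),0))
s=arm.get_state();p=s['tcp_pos'][:2];print(np.hypot(*(p-h)),'tool F',R.from_rotvec(s['tool_rot']).inv().apply(s['contact_force']).round(1))
E
python3 arc.py 40
```

```text
expect [0.42633777 0.0994277 ]
t 7.75 tcp [0.4279 0.1025 0.21  ] open 0.0124 F [-0.3 -0.6 -1.2] j [ 0.1   0.24  1.78  0.    1.12 -0.66]
x [-0.686  0.728  0.   ] z [-0.  0. -1.]
shift cm [-0.12 -0.33 -0.  ]
turn deg [ 0.   -0.01  0.07]
0.21882218788850538 tool F [-0.2 -0.6  1.2]
```

Request:
{"fn": "step_arm", "kwargs": {"increments": [[0,0,2,0.75,0.2,0,0],[0,0,4,1.5,0.39,0,0],[0,0,4,1.5,0.39,0,0],[0,0,4,1.5,0.39,0,0],[0,0,4,1.5,0.39,0,0],[0,0,4,1.5,0.39,0,0],[0,0,2,0.75,0.2,0,0],[0,0,0,0,0,0,0]]}}

```text
clock: 8.55
tcp_pos: [0.3991, 0.1899, 0.2099]
tool_rot: [-1.816, -2.563, 0.0]
contact_force: [-0.8, -0.5, 1.8]
opening: 0.0128
```

```bash
python3 arc.py 64
```

```text
expect [0.39578286 0.18642272]
t 8.55 tcp [0.3991 0.1899 0.2099] open 0.0128 F [-0.8 -0.5  1.8] j [ 0.31  0.24  1.78  0.    1.12 -0.03]
x [-0.332  0.943  0.   ] z [-0. -0. -1.]
shift cm [-0.21 -0.43 -0.01]
turn deg [-0.01 -0.    0.13]
0.21801038232741682 tool F [-0.2 -0.9 -1.8]
```

Request:
{"fn": "step_arm", "kwargs": {"increments": [[0,0,2,0.75,0.19,0,0],[0,0,4,1.5,0.38,0,0],[0,0,4,1.5,0.38,0,0],[0,0,4,1.5,0.38,0,0],[0,0,4,1.5,0.38,0,0],[0,0,4,1.5,0.38,0,0],[0,0,4,1.5,0.38,0,0],[0,0,4,1.5,0.38,0,0],[0,0,4,1.5,0.38,0,0],[0,0,2,0.75,0.19,0,0],[0,0,0,0,0,0,0],[0,0,0,0,0,0,0]]}}

```text
clock: 9.75
tcp_pos: [0.4259, 0.3232, 0.2099]
tool_rot: [2.518, 1.877, 0.001]
contact_force: [5.9, -3.1, -0.4]
opening: 0.0122
```

```bash
python3 arc.py 100; python3 -c "
from h import *
import cv2
cv2.imwrite('pics/s2.png',eyes.snapshot('side')[:,:,::-1])"
```

```text
expect [0.42110355 0.32110635]
t 9.75 tcp [0.4259 0.3232 0.2099] open 0.0122 F [ 5.9 -3.1 -0.4] j [ 0.54  0.37  1.57 -0.    1.2   0.83]
x [ 0.286  0.958 -0.   ] z [ 0.001 -0.    -1.   ]
shift cm [-0.34 -0.4  -0.01]
turn deg [0.05 0.01 0.17]
0.21856663367423765 tool F [-1.3  6.5  0.4]
```

View pics/s2.png

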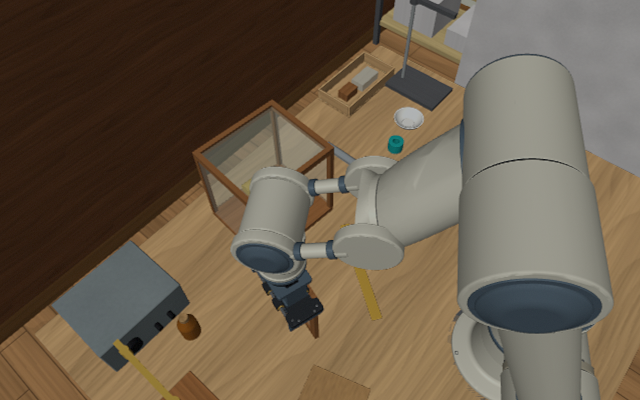

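The side view shows the door pulled out past square (measured tool turn 100°, plus the initial 1–2°) and the fingers still on the bar. Release, rise, turn back.

Request:
{"fn": "step_arm", "kwargs": {"increments": [[0,0,0,0,0.1,0,1.5],[0,0,0,0,0,0,3],[0,0,0,0,0,0,4],[0,0,0,0,0,0,5],[0,0,0,0,0,0,5],[0,0,0,0,0,0,5],[0,0,0,0,0,0,5],[0,0,0,0,0,-1,5],[0,0,0,0,0,-2,5],[0,0,0,0,0,-2,5],[0,0,0,0,0,-2,5],[0,0,0,0,0,-2,5],[0,0,0,0,0,-2,5],[0,0,0,0,0,-2,6],[0,0,0,0,0,-2,7]]}}

```text
clock: 11.3
tcp_pos: [0.426, 0.3236, 0.3616]
tool_rot: [2.521, 1.875, 0.001]
contact_force: [-0.0, 0.6, -0.8]
opening: 0.0633
```

```bash
python3 -c "
from h import *
import cv2
r=tool(-.1,np.radians(45));z=r.as_matrix()[:,2]
to(np.array([.541,-.2697,.034])+.019*z,tool(-.1,0))
print(np.array([.541,-.2697,.034])+.019*z,z)"
```

```text
t 11.3 tcp [0.426  0.3236 0.3616] open 0.0633 F [-0.   0.6 -0.8] j [0.54 0.25 1.33 0.   1.56 0.83]
x [0.288 0.958 0.001] z [ 0.001  0.    -1.   ]
shift cm [-53.29  29.37  34.09]
turn deg [ 4.0000e-02 -0.0000e+00 -1.0098e+02]
[ 0.55436791 -0.27104126  0.02056497] [ 0.70357419 -0.07059289 -0.70710678]
```

Request:
{"fn": "step_arm", "kwargs": {"increments": [[0,0,-8.4,0,0,0,7],[0,0,-8.4,0,0,0,7],[0,0,-8.4,0,0,0,7],[0,0,-8.4,0,0,0,7],[0,0,-8.4,0,0,0,7],[0,0,-8.4,0,0,0,7],[0,0,-8.4,0,0,0,7],[0,0,-8.4,0,0,0,7],[0,0,-8.4,0,0,0,7],[0,0,-8.4,0,0,0,7],[0,0,-8.4,0,0,0,7],[0,0,-8.6,0,0,0,7]]}}

```text
out of range: a turn must lie within [-8.59, 8.59]
```

```bash
python3 -c "
from h import *
to(np.array([.5344,-.271,.16]),tool(-.1,np.radians(45)))"
```

```text
t 11.3 tcp [0.426  0.3236 0.3616] open 0.0633 F [-0.   0.6 -0.8] j [0.54 0.25 1.33 0.   1.56 0.83]
x [0.288 0.958 0.001] z [ 0.001  0.    -1.   ]
shift cm [-53.85  27.47  20.14]
turn deg [-39.37 -32.5  -95.17]
```

Request:
{"fn": "step_arm", "kwargs": {"increments": [[0,0,-8.4,0,0,0,7],[0,0,-8.4,0,0,0,7],[0,0,-8.4,0,0,0,7],[0,0,-8.4,0,0,0,7],[0,0,-8.4,0,0,0,7],[0,0,-8.4,0,0,0,7],[0,0,-8.4,0,0,0,7],[0,0,-8.4,0,0,0,7],[0,0,-8.4,0,0,0,7],[0,0,-8.4,0,0,0,7],[0,0,-8.4,0,0,0,7],[0,0,-8.5,0,0,0,7]]}}

```text
clock: 12.5
tcp_pos: [0.4261, 0.3237, 0.3607]
tool_rot: [0.15, 3.138, 0.0]
contact_force: [-0.3, -0.2, 0.3]
opening: 0.0704
```

```bash
python3 -c "
from h import *
to(np.array([.5344,-.271,.30]),tool(-.1,np.radians(45)))"
```

```text
t 12.5 tcp [0.4261 0.3237 0.3607] open 0.0704 F [-0.3 -0.2  0.3] j [ 0.54  0.25  1.33  0.    1.56 -0.94]
x [-0.995  0.095 -0.   ] z [ 0.  0. -1.]
shift cm [-16.44 -58.17   6.06]
turn deg [  0.12 -44.98   0.25]
```

Request:
{"fn": "step_arm", "kwargs": {"increments": [[0,0,0,-0.8,-2.9,0,7],[0,0,0,-0.8,-2.9,0,7],[0,0,0,-0.8,-2.9,0,7],[0,0,0,-0.8,-2.9,0,7],[0,0,0,-0.8,-2.9,0,7],[0,0,0,-0.8,-2.9,0,7],[0,0,0,-0.8,-2.9,0,7],[0,0,0,-0.8,-2.9,0,7],[0,0,0,-0.8,-2.9,0,7],[0,0,0,-0.8,-2.9,0,7],[0,0,0,-0.8,-2.9,0,7],[0,0,0,-0.8,-2.9,0,7],[0,0,0,-0.8,-2.9,0,7],[0,0,0,-0.8,-2.9,0,7],[0,0,0,-0.8,-2.9,0,7],[0,0,0,-0.8,-2.9,0,7],[0,0,0,-0.8,-2.9,0,7],[0,0,0,-0.8,-2.9,0,7],[0,0,0,-0.8,-2.9,0,7],[0,0,0,-0.8,-2.9,0,7]]}}

```text
clock: 14.5
tcp_pos: [0.5266, -0.2707, 0.3608]
tool_rot: [0.159, 3.137, -0.0]
contact_force: [0.7, -0.3, 0.2]
opening: 0.0701
```

Request:
{"fn": "step_arm", "kwargs": {"increments": [[0,-7.5,0,0,0,0,7],[0,-7.5,0,0,0,0,7],[0,-7.5,0,0,0,0,7],[0,-7.5,0,0,0,0,7],[0,-7.5,0,0,0,0,7],[0,-7.5,0,0,0,0,7],[0,0,0,0,0,0,7]]}}

```text
clock: 15.2
tcp_pos: [0.5255, -0.2673, 0.3587]
tool_rot: [0.119, 2.373, -0.042]
contact_force: [-0.4, -0.9, -0.3]
opening: 0.0699
```

```bash
python3 -c "
from h import *
import cv2
to(np.array([.5544,-.271,.12]),tool(-.1,np.radians(45)))
eyes.snapshot('top')
I=eyes.camera_info('wrist');a=eyes.snapshot('wrist');b=eyes.snapshot('top')
print(proj(I,[.541,-.2697,.038]),proj(I,[.541,-.2697,0]))
for v in(150,200,250):print(ray(I,(320,v),.038))
o=np.zeros((560,640,3),np.uint8);o[:400]=a;o[400:]=cv2.resize(b[150:230,240:560],None,fx=2,fy=2)
cv2.imwrite('pics/w3.png',o[:,:,::-1])"
```

```text
t 15.2 tcp [ 0.5255 -0.2673  0.3587] open 0.0699 F [-0.4 -0.9 -0.3] j [-0.87  0.08  1.83  0.76  0.79 -2.77]
x [-0.717  0.074 -0.693] z [ 0.69  -0.065 -0.721]
shift cm [14.45 -0.19 19.22]
turn deg [ 0.26 -1.12 -0.09]
[318.16010261 -30.82035477] [318.06193115 -49.76831665]
[ 0.84029484 -0.29695499  0.038     ]
[ 1.02031644 -0.31449941  0.038     ]
[ 1.32349457 -0.34404634  0.038     ]
```

View pics/w3.png

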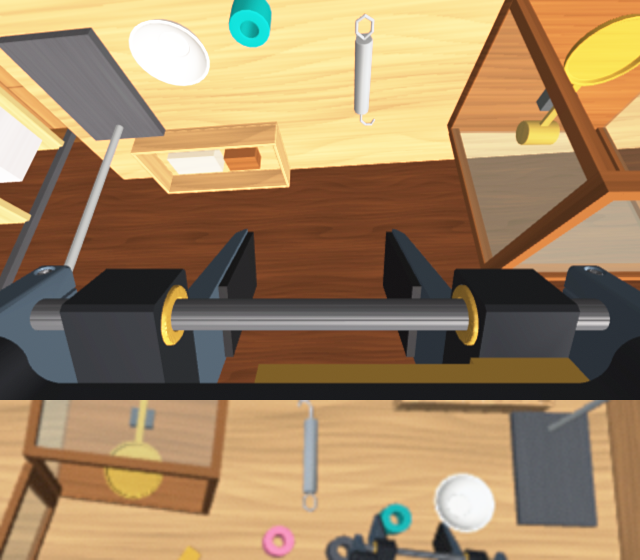

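The wrist view at this tilt misses the ring, but pose and surroundings are fine. Joint 6 is nearing its limit, so I'll fit a quick kinematic model from the logged poses to choose a comfortable tilt and heading.

```bash
cat > kin.py <<'E'
from h import *
from scipy.optimize import least_squares
D=[([-1.2075,.4942,1.3462,0,1.3025,-.0955],[.27665,-.56,.2133]),([-1.21,.43,1.21,0,1.5,-2.67],[.2768,-.5602,.3038]),
([-.12,.30,1.41,0,1.43,-1.58],[.5435,-.0065,.3038]),([-.1,.38,1.55,0,1.21,-1.56],[.5447,.0042,.2101]),([.1,.24,1.78,0,1.12,-.66],[.4279,.1025,.21]),
([.54,.37,1.57,0,1.20,.83],[.4259,.3232,.2099]),([.54,.25,1.33,0,1.56,.83],[.426,.3236,.3616]),([-.87,.08,1.83,.76,.79,-2.77],[.5255,-.2673,.3587])]
E=lambda a,t:R.from_euler(a,t)
def fk(q,k):
    d,a1,l1,l2,e,L,y0=k
    R1=E('z',q[0]);R2=R1*E('y',q[1]);R3=R2*E('y',q[2]);R5=R3*E('z',q[3])*E('y',q[4])
    p=R1.apply([a1,y0,d])+R2.apply([0,0,l1])+R3.apply([e,0,l2])+R5.apply([0,0,L])
    return p,R5*E('z',q[5])
def fitk():
    r=least_squares(lambda k:np.concatenate([(fk(q,k)[0]-p)*(10 if i==0 else 1) for i,(q,p) in enumerate(D)]+[.01*(k-[.3,0,.45,.45,0,.25,.06])]),[.3,0,.45,.45,0,.25,.06])
    return r.x
k=fitk()
lo=np.array([-2.91,-.82,.22,-1.22,.12,-3.08]);hi=np.array([2.91,2.16,2.67,4.37,2.79,3.08])
C=fk(D[-1][0],k)[1].inv()*R.from_rotvec([.119,2.373,-.042])   # fixed tool twist
def ik(p,rot,q0):
    f=lambda q:np.concatenate([(fk(q,k)[0]-p)*5,((fk(q,k)[1]*C).inv()*rot).as_rotvec()])
    r=least_squares(f,np.clip(q0,lo+1e-3,hi-1e-3),bounds=(lo,hi));return r.x,np.abs(r.fun).max()
if __name__=='__main__':
    print(k.round(3),C.as_rotvec().round(2));print([((fk(q,k)[0]-p)*1000).round(0).tolist() for q,p in D])
    for th in (25,30,35,40,45):
      for yaw in (-.46,-.28,-.1,.1):
        r=tool(yaw,np.radians(th));z=r.as_matrix()[:,2]
        out=[]
        for G in ([.541,-.27,.034],[.66,.082,.08]):
            q,e=ik(np.array(G)+.019*z,r,D[-1][0]);out.append((q.round(2).tolist(),round(e,3)))
        print(th,yaw,out)
E
python3 kin.py
```

```text
[ 0.25  -0.006  0.598  0.389  0.115  0.349  0.06 ] [0.   0.   1.57]
[[-0.0, 0.0, -0.0], [-1.0, -3.0, -1.0], [1.0, 1.0, 1.0], [-1.0, 1.0, 2.0], [1.0, 0.0, -0.0], [0.0, 2.0, 1.0], [-2.0, 0.0, 1.0], [1.0, 1.0, -1.0]]
25 -0.46 [([-0.6, 0.65, 1.94, 0.51, 0.13, -2.2], np.float64(0.0)), ([0.15, 0.63, 1.7, -0.53, 0.5, -0.53], np.float64(0.0))]
25 -0.28 [([-0.65, 0.65, 1.94, 0.84, 0.21, -2.74], np.float64(0.0)), ([0.11, 0.62, 1.74, -0.42, 0.4, -0.83], np.float64(0.0))]
25 -0.1 [([-0.7, 0.66, 1.91, 0.89, 0.31, -2.99], np.float64(0.0)), ([0.07, 0.61, 1.76, -0.2, 0.34, -1.23], np.float64(0.0))]
25 0.1 [([-0.73, 0.67, 1.86, 0.78, 0.45, -3.08], np.float64(0.019)), ([0.01, 0.61, 1.77, 0.13, 0.33, -1.77], np.float64(0.0))]
30 -0.46 [([-0.63, 0.66, 1.98, 1.36, 0.12, -3.08], np.float64(0.034)), ([0.18, 0.64, 1.76, -0.8, 0.43, -0.25], np.float64(0.0))]
30 -0.28 [([-0.66, 0.66, 1.96, 1.18, 0.19, -3.08], np.float64(0.044)), ([0.13, 0.63, 1.8, -0.73, 0.3, -0.5], np.float64(0.0))]
30 -0.1 [([-0.7, 0.66, 1.92, 0.99, 0.31, -3.08], np.float64(0.062)), ([0.08, 0.62, 1.83, -0.44, 0.19, -0.98], np.float64(0.0))]
[... 977 characters left out ...]
09, 0.62, 1.88, -1.22, 0.12, -0.2], np.float64(0.089))]
40 0.1 [([-0.74, 0.66, 1.85, 0.85, 0.47, -3.08], np.float64(0.24)), ([-0.03, 0.62, 1.9, 1.41, 0.12, -3.08], np.float64(0.085))]
45 -0.46 [([-0.62, 0.64, 1.97, 1.38, 0.12, -3.08], np.float64(0.265)), ([0.25, 0.67, 1.79, -1.22, 0.49, 0.22], np.float64(0.121))]
45 -0.28 [([-0.65, 0.64, 1.95, 1.22, 0.19, -3.08], np.float64(0.274)), ([0.17, 0.63, 1.83, -1.22, 0.3, 0.01], np.float64(0.16))]
45 -0.1 [([-0.7, 0.64, 1.91, 1.04, 0.33, -3.08], np.float64(0.29)), ([-0.04, 0.61, 1.9, 1.56, 0.12, -3.08], np.float64(0.17))]
45 0.1 [([-0.74, 0.65, 1.85, 0.87, 0.48, -3.08], np.float64(0.313)), ([-0.03, 0.61, 1.89, 1.41, 0.12, -3.08], np.float64(0.163))]
```

The model fits to 2 mm. 45° is out of reach at low height in this wrist branch. I'll scan for a tilt that clears both the roof and the joint ranges.

```bash
cat > scan.py <<'E'
from kin import *
seeds=[[0,.65,1.85,j4,.4,j6] for j4 in (-.8,0,.8,3.1) for j6 in (-2,-.5,1.5)]
for name,G,yaws,ths in (('ring',[.541,-.27,.034],(-1.2,-1,-.8,-.6,-.46),(30,32,35)),('pan',[.652,.083,.084],(-.3,-.2,-.1,0),(30,32,35)),
   ('ring',[.541,-.27,.034],(-.8,-.46,-.1),(55,62)),('pan',[.652,.083,.084],(-.2,-.1,0),(55,62))):
  for th in ths:
    for yaw in yaws:
      for flip in (0,1):
        r=tool(yaw,np.radians(th));z=r.as_matrix()[:,2];r=r*R.from_euler('z',np.pi*flip)
        S=[]
        for s in seeds:
            s=[np.arctan2(G[1],G[0])-.1]+s[1:]
            q,e=ik(np.array(G)+.019*z,r,s)
            if e<.002:S.append((min(np.r_[q-lo,hi-q].min(),9).round(2),q.round(2).tolist()))
        S.sort(key=lambda t:-t[0])
        # distinct
        seen=[]
        for m,q in S:
            if m>.08 and not any(np.allclose(q,x[1],atol=.05) for x in seen):seen.append((m,q))
        print(name,th,yaw,flip,[(float(m),q) for m,q in seen])
E
python3 scan.py
```

```text
ring 30 -1.2 0 [(0.11, [-0.36, 0.7, 1.88, -1.11, 0.43, 0.27])]
ring 30 -1.2 1 [(0.13, [-0.36, 0.7, 1.87, -1.09, 0.44, -2.89])]
ring 30 -1 0 []
ring 30 -1 1 []
ring 30 -0.8 0 []
ring 30 -0.8 1 []
ring 30 -0.6 0 []
ring 30 -0.6 1 []
ring 30 -0.46 0 []
ring 30 -0.46 1 []
ring 32 -1.2 0 []
ring 32 -1.2 1 []
ring 32 -1 0 []
ring 32 -1 1 []
ring 32 -0.8 0 []
ring 32 -0.8 1 []
ring 32 -0.6 0 []
ring 32 -0.6 1 []
ring 32 -0.46 0 []
ring 32 -0.46 1 []
ring 35 -1.2 0 []
ring 35 -1.2 1 []
ring 35 -1 0 []
ring 35 -1 1 []
ring 35 -0.8 0 [(0.14, [-0.46, 0.7, 2.04, 3.94, 0.26, 1.07])]
ring 35 -0.8 1 [(0.14, [-0.45, 0.7, 2.04, 4.01, 0.26, -2.13])]
ring 35 -0.6 0 [(0.12, [-0.55, 0.7, 2.07, 3.25, 0.24, 1.51])]
ring 35 -0.6 1 [(0.11, [-0.54, 0.7, 2.07, 3.31, 0.23, -1.68])]
ring 35 -0.46 0 [(0.14, [-0.61, 0.7, 2.08, 2.77, 0.26, 1.81])]
ring 35 -0.46 1 [(0.13, [-0.6, 0.7, 2.08, 2.82, 0.25, -1.37])]
pan 30 -0.3 0 [(0.19, [0.14, 0.61, 1.81, -0.76, 0.31, -0.45])]
pan 30 -0.3 1 [(0.21, [0.15, 0.62, 1.81, -0.75, 0.33, 2.69])]
pan 30 -0.2 0 [(0.13, [0.11, 0.61, 1.83, -0.66, 0.25, -0.66])]
pan 30 -0.2 1 [(0.14,
[... 1364 characters left out ...]
[(0.57, [0.19, 0.77, 2.1, 3.63, 0.71, 1.42])]
pan 55 -0.2 1 [(0.58, [0.2, 0.77, 2.09, 3.66, 0.71, -1.74])]
pan 55 -0.1 0 [(0.54, [0.13, 0.77, 2.13, 3.42, 0.73, 1.5])]
pan 55 -0.1 1 [(0.55, [0.13, 0.77, 2.12, 3.44, 0.72, -1.66])]
pan 55 0 0 [(0.52, [0.06, 0.77, 2.15, 3.2, 0.74, 1.56])]
pan 55 0 1 [(0.53, [0.07, 0.77, 2.14, 3.23, 0.73, -1.6])]
pan 62 -0.2 0 [(0.53, [0.21, 0.86, 2.14, 3.58, 0.96, 1.51])]
pan 62 -0.2 1 [(0.53, [0.22, 0.86, 2.14, 3.6, 0.95, -1.64])]
pan 62 -0.1 0 [(0.49, [0.14, 0.87, 2.18, 3.39, 0.99, 1.55])]
pan 62 -0.1 1 [(0.5, [0.15, 0.86, 2.17, 3.41, 0.98, -1.6])]
pan 62 0 0 [(0.47, [0.06, 0.87, 2.2, 3.2, 1.01, 1.57])]
pan 62 0 1 [(0.47, [0.07, 0.87, 2.2, 3.22, 1.01, -1.58])]
```

The comfortable solution is the wrist branch with j4≈π at 57° tilt, camera side up. I'll plan a joint-space transition and print it as tool increments.

```bash
cat > plan.py <<'E'
from kin import *
def goal(G,yaw,th=57): # grasp point G -> tcp,rot (camera up)
    r=tool(yaw,np.radians(th));z=r.as_matrix()[:,2]
    return np.array(G)+.019*z, r*R.from_euler('z',np.pi)
def path(q1,n,frac=1.0):
    s=arm.get_state();q0=s['joint_pos'];rows=[]
    off=s['tcp_pos']-fk(q0,k)[0]
    print('q0',q0.round(2),'q1',np.round(q1,2))
    for i in range(int(n*frac)):
        p0,r0=fk(q0+(q1-q0)*i/n,k);p1,r1=fk(q0+(q1-q0)*(i+1)/n,k);r0=r0*C;r1=r1*C
        rv=np.degrees((r0.inv()*r1).as_rotvec());t=r0.inv().apply(p1-p0)*100
        w=p1-.349*r1.as_matrix()[:,2]
        rows.append(np.r_[rv,t].round(2).tolist()+[7]);print(rows[-1],'tcp',(p1+off).round(3),'wr',w.round(2))
if __name__=='__main__':
    p,r=goal([.541,-.2697,.20],-.1)
    q1,e=ik(p,r,[-.9,.8,2.1,2.4,.95,-1.56]);print(e)
    path(q1,20)
E
python3 plan.py
```

```text
1.1102230246251565e-15
q0 [-0.87  0.08  1.82  0.74  0.79 -2.76] q1 [-0.9   0.49  2.17  1.99  0.72 -1.04]
[-1.76, -0.75, 8.57, 0.23, 0.76, 1.08, 7] tcp [ 0.534 -0.262  0.351] wr [ 0.29 -0.25  0.6 ]
[-1.7, -0.58, 8.64, 0.33, 0.61, 1.03, 7] tcp [ 0.54  -0.256  0.342] wr [ 0.29 -0.25  0.59]
[-1.62, -0.44, 8.7, 0.39, 0.46, 0.98, 7] tcp [ 0.546 -0.25   0.334] wr [ 0.29 -0.25  0.57]
[-1.53, -0.32, 8.76, 0.41, 0.29, 0.93, 7] tcp [ 0.551 -0.246  0.326] wr [ 0.29 -0.25  0.56]
[-1.43, -0.22, 8.82, 0.41, 0.14, 0.88, 7] tcp [ 0.556 -0.242  0.319] wr [ 0.29 -0.26  0.55]
[-1.32, -0.15, 8.87, 0.37, -0.01, 0.83, 7] tcp [ 0.561 -0.239  0.311] wr [ 0.29 -0.26  0.53]
[-1.22, -0.1, 8.91, 0.3, -0.15, 0.78, 7] tcp [ 0.565 -0.237  0.304] wr [ 0.29 -0.26  0.52]
[-1.12, -0.08, 8.95, 0.21, -0.27, 0.73, 7] tcp [ 0.568 -0.235  0.297] wr [ 0.29 -0.26  0.51]
[-1.03, -0.08, 8.98, 0.1, -0.37, 0.68, 7] tcp [ 0.571 -0.235  0.29 ] wr [ 0.29 -0.26  0.5 ]
[-0.96, -0.1, 9.01, -0.03, -0.44, 0.63, 7] tcp [ 0.574 -0.236  0.283] wr [ 0.29 -0.26  0.49]
[-0.9, -0.14, 9.03, -0.18, -0.49, 0.58, 7] tcp [ 0.575 -0.237  0.275] wr [ 
[... 155 characters left out ...]
tcp [ 0.577 -0.241  0.259] wr [ 0.28 -0.26  0.45]
[-0.85, -0.3, 9.06, -0.65, -0.45, 0.44, 7] tcp [ 0.577 -0.244  0.251] wr [ 0.28 -0.26  0.44]
[-0.87, -0.36, 9.06, -0.79, -0.37, 0.39, 7] tcp [ 0.576 -0.248  0.242] wr [ 0.28 -0.25  0.43]
[-0.92, -0.41, 9.05, -0.93, -0.27, 0.35, 7] tcp [ 0.575 -0.252  0.233] wr [ 0.28 -0.25  0.42]
[-0.99, -0.46, 9.04, -1.05, -0.14, 0.31, 7] tcp [ 0.572 -0.257  0.223] wr [ 0.27 -0.25  0.41]
[-1.08, -0.49, 9.02, -1.15, 0.01, 0.27, 7] tcp [ 0.569 -0.262  0.213] wr [ 0.27 -0.25  0.4 ]
[-1.18, -0.51, 9.0, -1.22, 0.18, 0.24, 7] tcp [ 0.565 -0.267  0.202] wr [ 0.27 -0.24  0.39]
[-1.3, -0.51, 8.97, -1.27, 0.37, 0.2, 7] tcp [ 0.559 -0.272  0.191] wr [ 0.27 -0.24  0.38]
```

In effect this is a 180° roll about the tool axis; the j4 shift then follows on its own. Roll in place first.

Request:
{"fn": "step_arm", "kwargs": {"increments": [[0,0,8.5,0,0,0,7],[0,0,8.5,0,0,0,7],[0,0,8.5,0,0,0,7],[0,0,8.5,0,0,0,7],[0,0,8.5,0,0,0,7],[0,0,8.5,0,0,0,7],[0,0,8.5,0,0,0,7],[0,0,8.5,0,0,0,7],[0,0,8.5,0,0,0,7],[0,0,8.5,0,0,0,7],[0,0,8.5,0,0,0,7],[0,0,8.5,0,0,0,7],[0,0,8.5,0,0,0,7],[0,0,8.5,0,0,0,7],[0,0,8.5,0,0,0,7],[0,0,8.5,0,0,0,7],[0,0,8.5,0,0,0,7],[0,0,8.5,0,0,0,7],[0,0,8.5,0,0,0,7],[0,0,8.5,0,0,0,7]]}}

```text
clock: 17.35
tcp_pos: [0.5284, -0.2687, 0.3606]
tool_rot: [2.827, 0.101, 1.125]
contact_force: [0.1, 0.2, -0.4]
opening: 0.0695
```

Run:
```python
from plan import *
p,r=goal([.541,-.2697,.30],-.1)
to(p,r)
# joint continuity check going to that pose at const position
q0=arm.get_state()['joint_pos']
for zz in (.3,.2,.1,.034):
    p,r=goal([.541,-.2697,zz],-.1);q,e=ik(p,r,q0);print(zz,q.round(2),round(e,4));q0=q
```

```text
t 17.35 tcp [ 0.5284 -0.2687  0.3606] open 0.0695 F [ 0.1  0.2 -0.4] j [-0.87  0.08  1.82  0.75  0.79  0.21]
x [0.725 0.097 0.682] z [ 0.688 -0.065 -0.723]
shift cm [-2.8  -0.48  7.1 ]
turn deg [-1.34 13.22  9.68]
0.3 [-0.9   0.26  2.06  1.57  0.64 -0.51] 0.0
0.2 [-0.9   0.49  2.17  1.99  0.72 -1.04] 0.0
0.1 [-0.9   0.76  2.22  2.26  0.89 -1.43] 0.0
0.034 [-0.9   0.95  2.22  2.36  1.01 -1.6 ] 0.0
```

Continuous. I'll turn into the 57° lean while descending.

Request:
{"fn": "step_arm", "kwargs": {"increments": [[-0.5,2.6,2,-0.5,-0.1,1.4,6.6],[-0.3,2.6,2,-0.5,-0.1,1.4,6.6],[-0.3,2.6,2,-0.5,-0.1,1.4,6.6],[-0.2,2.6,2,-0.6,-0.1,1.4,6.6],[0,2.6,1.7,-0.6,-0.1,1.5,6.6],[0,0,0,0,0,0,6.6],[0,0,0,0,0,0,6.6]]}}

```text
clock: 18.05
tcp_pos: [0.5642, -0.2691, 0.2929]
tool_rot: [2.72, -0.124, 1.47]
contact_force: [-0.0, 0.1, 0.1]
opening: 0.066
```

Run:
```python
from plan import *
p,r=goal([.541,-.2697,.14],-.1)
to(p,r)
```

```text
t 18.05 tcp [ 0.5642 -0.2691  0.2929] open 0.066 F [-0.   0.1  0.1] j [-0.89  0.26  2.05  1.56  0.64 -0.5 ]
x [ 0.545 -0.048  0.837] z [ 0.833 -0.079 -0.548]
shift cm [-14.05   0.24   8.34]
turn deg [-0.24  0.2   0.37]
```

Request:
{"fn": "step_arm", "kwargs": {"increments": [[0,0,0,-1.4,0,0.83,6.6],[0,0,0,-1.4,0,0.83,6.6],[0,0,0,-1.4,0,0.83,6.6],[0,0,0,-1.4,0.1,0.83,6.6],[0,0,0,-1.4,0.1,0.83,6.6],[0,0,0,-1.4,0,0.83,6.6],[0,0,0,-1.4,0,0.83,6.6],[0,0,0,-1.4,0,0.83,6.6],[0,0,0,-1.4,0,0.83,6.6],[0,0,0.3,-1.4,0,0.83,6.6],[0,0,0,0,0,0,6.6],[0,0,0,0,0,0,6.6]]}}

```text
clock: 19.25
tcp_pos: [0.5572, -0.2712, 0.1312]
tool_rot: [2.719, -0.132, 1.476]
contact_force: [0.1, -0.1, -0.5]
opening: 0.0663
```

Run:
```python
from plan import *
import cv2
p,r=goal([.541,-.2697,.034],-.1)
to(p,r)
I=eyes.camera_info('wrist');a=eyes.snapshot('wrist')
print(proj(I,[.541,-.2697,.038]),proj(I,[.541,-.2697,0]))
cv2.imwrite('pics/w4.png',a[:,:,::-1])
```

```text
t 19.25 tcp [ 0.5572 -0.2712  0.1312] open 0.0663 F [ 0.1 -0.1 -0.5] j [-0.91  0.67  2.22  2.17  0.83 -1.32]
x [ 0.542 -0.054  0.839] z [ 0.835 -0.08  -0.545]
shift cm [-9.04  0.02  5.83]
turn deg [-0.2   0.    0.05]
[319.27789969 344.50718357] [319.35239641 359.92399718]
```

View pics/w4.png

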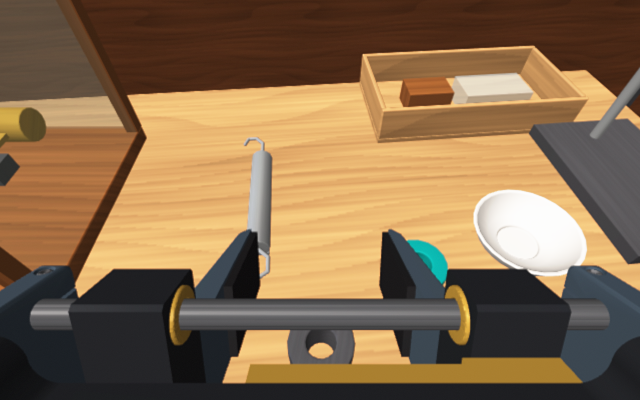

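Ring seen at (321,343), between the fingers and matching the prediction. Descend and grip.

Request:
{"fn": "step_arm", "kwargs": {"increments": [[0,0,0,-1.1,0,0.71,6.4],[0,0,0,-1.1,0,0.71,6.4],[0,0,0,-1.1,0,0.71,6.4],[0,0,0,-1.1,0,0.71,6.4],[0,0,0,-1.1,0,0.71,6.4],[0,0,0,-1.1,0,0.71,6.4],[0,0,0,-1.1,0,0.71,6.4],[0,0,0,-0.7,0,0.45,6.4],[0,0,0,-0.6,0,0.4,6.4],[0,0,0,0,0,0,6.4],[0,0,0,0,0,0,6.4]]}}

```text
clock: 20.4
tcp_pos: [0.5558, -0.2714, 0.0234]
tool_rot: [2.718, -0.135, 1.474]
contact_force: [0.3, -0.3, 0.6]
opening: 0.0639
```

Run:
```python
from plan import *
p,r=goal([.541,-.2697,.034],-.1)
to(p,r)
```

```text
t 20.4 tcp [ 0.5558 -0.2714  0.0234] open 0.0639 F [ 0.3 -0.3  0.6] j [-0.91  0.97  2.23  2.35  1.04 -1.62]
x [ 0.543 -0.055  0.838] z [ 0.834 -0.082 -0.546]
shift cm [ 0.08 -0.02  0.07]
turn deg [-0.07  0.07 -0.01]
```

Request:
{"fn": "step_arm", "kwargs": {"increments": [[0,0,0,0,0,0,4.5],[0,0,0,0,0,0,4.5],[0,0,0,0,0,0,4.5],[0,0,0,0,0,0,4.5],[0,0,0,0,0,0,4.5],[0,0,0,0,0,0,4.5],[0,0,0,0.42,0,-0.27,4.5],[0,0,0,0.42,0,-0.27,4.5],[0,0,0,0.84,0,-0.54,4.5],[0,0,0,0.84,0,-0.54,4.5],[0,0,0,1.2,0,-0.8,4.5],[0,0,0,1.2,0,-0.8,4.5],[0,0,0,1.2,0,-0.8,4.5],[0,0,0,1.2,0,-0.8,4.5],[0,0,0,0,0,0,4.5]], "grip_force": 35}}

```text
clock: 21.9
tcp_pos: [0.5554, -0.2715, 0.1129]
tool_rot: [2.715, -0.134, 1.475]
contact_force: [0.6, 0.9, -5.8]
opening: 0.049
```

Run:
```python
from plan import *
import fit
P=np.array([.7292,.0756,-.0932,0])
for x in (-.30,-.20,-.076):
    p=fit.case(P,(x,0,.1));print(x,p)
# pre-entry in front of case, grasp z .10
c=fit.case(P,(-.30,0,.105))
p,r=goal(c,-.0932);to(p,r)
q=arm.get_state()['joint_pos']
for f in np.linspace(0,1,6):
    s=arm.get_state()['tcp_pos'];q,e=ik(s+f*(p-s),r,q);print(q.round(2),round(e,4))
for x in(-.2,-.076):
    p2,_=goal(fit.case(P,(x,0,.105)),-.0932);q,e=ik(p2,r,q);print(q.round(2),round(e,4))
```

```text
-0.3 [0.43050199 0.10351954 0.1       ]
-0.2 [0.530068   0.09421303 0.1       ]
-0.076 [0.65352984 0.08267295 0.1       ]
t 21.9 tcp [ 0.5554 -0.2715  0.1129] open 0.049 F [ 0.6  0.9 -5.8] j [-0.92  0.72  2.23  2.22  0.87 -1.39]
x [ 0.542 -0.053  0.839] z [ 0.835 -0.084 -0.544]
shift cm [ -9.41 -36.1  -11.24]
turn deg [ 0.34 -0.01 -0.11]
[-0.91  0.7   2.22  2.2   0.85 -1.35] 0.0
[-0.81  0.74  2.39  2.42  0.98 -1.56] 0.0
[-0.65  0.86  2.55  2.66  1.23 -1.72] 0.0
[-0.38  0.97  2.67  2.91  1.45 -1.71] 0.0274
[ 0.05  0.95  2.67  3.29  1.41 -1.51] 0.0529
[ 0.43  1.03  2.67  3.59  1.47 -1.31] 0.017
[ 0.23  0.81  2.43  3.45  1.09 -1.54] 0.0
[ 0.13  0.74  2.13  3.43  0.74 -1.66] 0.0
```

Run:
```python
from plan import *
import fit
P=np.array([.7292,.0756,-.0932,0])
q=arm.get_state()['joint_pos']
a=np.array([.541,-.2697,.19])
pts=[a]+[a+f*(np.array([.522,.095,.19])-a) for f in (.25,.5,.75,1)]+[fit.case(P,(x,0,z)) for x,z in((-.208,.105),(-.15,.105),(-.076,.105),(-.076,.078))]
for g in pts:
    p,r=goal(g,-.0932);q,e=ik(p,r,q);print(g.round(3),q.round(2),round(e,4))
p,r=goal(pts[0],-.0932);to(p,r)
m=r.as_matrix();print('across cm',(m.T@(pts[4]-pts[0])*100).round(2),'down',(m.T@(pts[5]-pts[4])*100).round(2),'in',(m.T@(pts[7]-pts[5])*100).round(2))
```

```text
[ 0.541 -0.27   0.19 ] [-0.91  0.52  2.18  2.01  0.73 -1.08] 0.0
[ 0.536 -0.179  0.19 ] [-0.72  0.5   2.32  2.33  0.75 -1.29] 0.0
[ 0.532 -0.087  0.19 ] [-0.46  0.5   2.42  2.71  0.78 -1.46] 0.0
[0.527 0.004 0.19 ] [-0.11  0.5   2.44  3.12  0.79 -1.57] 0.0
[0.522 0.095 0.19 ] [ 0.24  0.5   2.38  3.56  0.75 -1.7 ] 0.0
[0.522 0.095 0.105] [ 0.24  0.82  2.45  3.46  1.12 -1.53] 0.0
[0.58  0.09  0.105] [ 0.18  0.77  2.31  3.44  0.93 -1.6 ] 0.0
[0.654 0.083 0.105] [ 0.13  0.74  2.13  3.43  0.74 -1.66] 0.0
[0.654 0.083 0.078] [ 0.13  0.81  2.14  3.41  0.81 -1.63] 0.0
t 21.9 tcp [ 0.5554 -0.2715  0.1129] open 0.049 F [ 0.6  0.9 -5.8] j [-0.92  0.72  2.23  2.22  0.87 -1.39]
x [ 0.542 -0.053  0.839] z [ 0.835 -0.084 -0.544]
shift cm [ 5.67 -0.04 -3.51]
turn deg [ 0.34 -0.01 -0.11]
across cm [ -2.88 -36.13  -4.43] down [-7.12  0.    4.64] in [ 7.19  0.   11.07]
```

Request:
{"fn": "step_arm", "kwargs": {"increments": [[0.3,0,0,1.4,0,-0.9,4.5],[0,0,0,1.4,0,-0.9,4.5],[0,0,0,1.4,0,-0.9,4.5],[0,0,0,1.4,0,-0.9,4.5],[0,0,0,-0.1,-1,-0.12,4.5],[0,0,0,-0.16,-2,-0.25,4.5],[0,0,0,-0.16,-2.5,-0.3,4.5],[0,0,0,-0.2,-2.5,-0.3,4.5],[0,0,0,-0.2,-2.5,-0.3,4.5],[0,0,0,-0.2,-2.5,-0.3,4.5],[0,0,0,-0.2,-2.5,-0.3,4.5],[0,0,0,-0.2,-2.5,-0.3,4.5],[0,0,0,-0.2,-2.5,-0.3,4.5],[0,0,0,-0.2,-2.5,-0.3,4.5],[0,0,0,-0.2,-2.5,-0.3,4.5],[0,0,0,-0.2,-2.5,-0.3,4.5],[0,0,0,-0.2,-2.5,-0.3,4.5],[0,0,0,-0.2,-2.5,-0.3,4.5],[0,0,0,-0.2,-2,-0.3,4.5],[0,0,0,-0.1,-1,-0.15,4.5]]}}

```text
clock: 23.9
tcp_pos: [0.5365, 0.0935, 0.1777]
tool_rot: [2.724, -0.129, 1.474]
contact_force: [0.3, 0.4, -4.0]
opening: 0.0494
```

```bash
cat > pan.py <<'E'
from plan import *
import fit,sys
P=np.array([.7292,.0756,-.0932,0])
x,z=map(float,sys.argv[1:3]);p,r=goal(fit.case(P,(x,0,z)),-.0932);to(p,r)
E
python3 pan.py -.208 .105
```

```text
t 23.9 tcp [0.5365 0.0935 0.1777] open 0.0494 F [ 0.3  0.4 -4. ] j [ 0.24  0.53  2.41  3.53  0.8  -1.66]
x [ 0.544 -0.053  0.837] z [ 0.834 -0.076 -0.547]
shift cm [-6.87  0.01  4.66]
turn deg [-0.09  0.15 -0.12]
```

Request:
{"fn": "step_arm", "kwargs": {"increments": [[0,0,0,-1.2,0,0.8,4.5],[0,0,0,-1.2,0,0.8,4.5],[0,0,0,-1.2,0,0.8,4.5],[0,0,0,-1.2,0,0.8,4.5],[0,0,0,-1.2,0,0.8,4.5],[0,0,0,-0.9,0,0.6,4.5],[0,0,0,0,0,0,4.5],[0,0,0,0.6,0,0.9,4.5],[0,0,0,0.6,0,0.9,4.5],[0,0,0,0.6,0,0.9,4.5],[0,0,0,0.6,0,0.9,4.5],[0,0,0,0.6,0,0.9,4.5],[0,0,0,0.6,0,0.9,4.5],[0,0,0,0,0,0,4.5]]}}

```text
clock: 25.3
tcp_pos: [0.6037, 0.0855, 0.097]
tool_rot: [2.721, -0.133, 1.478]
contact_force: [-0.2, 0.5, -3.6]
opening: 0.0491
```

```bash
python3 pan.py -.076 .105
python3 - <<'E'
from h import *
import cv2
w=eyes.snapshot('wrist');s=eyes.snapshot('side');t=eyes.snapshot('top')
o=np.zeros((560,800,3),np.uint8)
o[:280,:448]=cv2.resize(w,(448,280));a=cv2.resize(s[90:370,170:450],(560,560))
o[:280,448:]=cv2.resize(t[90:253,220:425],(352,280));o[280:,:560]=a[140:420]
cv2.imwrite('pics/m1.png',o[:,:,::-1])
E
```

```text
t 25.3 tcp [0.6037 0.0855 0.097 ] open 0.0491 F [-0.2  0.5 -3.6] j [ 0.17  0.78  2.31  3.41  0.95 -1.58]
x [ 0.541 -0.055  0.839] z [ 0.835 -0.078 -0.544]
shift cm [ 3.39 -0.19  5.65]
turn deg [-0.   -0.03 -0.24]
```

View pics/m1.png

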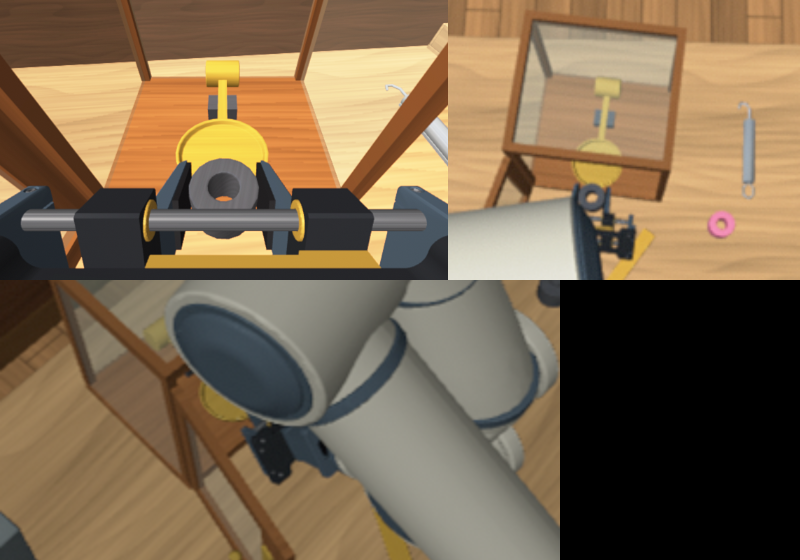

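The wrist view shows the ring upright in the fingers at (223,186), lined up with the pan at (222,150). The door stands open on the left, and both sides are clear. Moving in.

Request:
{"fn": "step_arm", "kwargs": {"increments": [[0,0,-0.2,0.5,-0.05,0.8,4.5],[0,0,0,0.5,-0.05,0.8,4.5],[0,0,0,0.5,-0.05,0.8,4.5],[0,0,0,0.5,0,0.8,4.5],[0,0,0,0.5,0,0.8,4.5],[0,0,0,0.5,0,0.8,4.5],[0,0,0,0.45,0,0.75,4.5],[0,0,0,0,0,0,4.5],[0,0,0,0,0,0,4.5]]}}

```text
clock: 26.35
tcp_pos: [0.6676, 0.0811, 0.0943]
tool_rot: [2.721, -0.127, 1.474]
contact_force: [-0.8, -1.4, -5.1]
opening: 0.0492
```

```bash
python3 pan.py -.075 .086
```

```text
t 26.35 tcp [0.6676 0.0811 0.0943] open 0.0492 F [-0.8 -1.4 -5.1] j [ 0.13  0.76  2.15  3.41  0.77 -1.64]
x [ 0.544 -0.051  0.838] z [ 0.834 -0.078 -0.546]
shift cm [-1.41 -0.03  1.25]
turn deg [-0.01  0.11 -0.03]
```

Request:
{"fn": "step_arm", "kwargs": {"increments": [[0,0,0,-0.3,0,0.45,4.5],[0,0,0,-0.4,0,0.3,4.5],[0,0,0,-0.4,0,0.27,4.5],[0,0,0,-0.25,0,0.16,4.5],[0,0,0,-0.17,0,0.11,4.5],[0,0,0,-0.17,0,0.11,4.5],[0,0,0,0,0,0,4.5]]}}

```text
clock: 27.05
tcp_pos: [0.6702, 0.081, 0.0724]
tool_rot: [2.721, -0.127, 1.474]
contact_force: [-0.6, -0.3, -2.0]
opening: 0.0492
```

```bash
python3 pan.py -.075 .0785
```

```text
t 27.05 tcp [0.6702 0.081  0.0724] open 0.0492 F [-0.6 -0.3 -2. ] j [ 0.13  0.82  2.15  3.39  0.82 -1.62]
x [ 0.544 -0.051  0.838] z [ 0.834 -0.078 -0.546]
shift cm [-0.34 -0.02  0.25]
turn deg [-0.02  0.1  -0.02]
```

Request:
{"fn": "step_arm", "kwargs": {"increments": [[0,0,0,-0.08,0,0.06,4.5],[0,0,0,-0.08,0,0.06,4.5],[0,0,0,-0.08,0,0.05,4.5],[0,0,0,-0.08,0,0.05,4.5],[0,0,0,0,0,0,4.5],[0,0,0,0,0,0,4.5]]}}

```text
clock: 27.65
tcp_pos: [0.6704, 0.081, 0.0687]
tool_rot: [2.721, -0.127, 1.475]
contact_force: [-0.8, 1.6, -3.2]
opening: 0.0492
```

```bash
python3 pan.py -.075 .0775
```

```text
t 27.65 tcp [0.6704 0.081  0.0687] open 0.0492 F [-0.8  1.6 -3.2] j [ 0.13  0.83  2.15  3.39  0.83 -1.62]
x [ 0.544 -0.051  0.838] z [ 0.834 -0.078 -0.546]
shift cm [-0.13 -0.01  0.08]
turn deg [-0.02  0.1  -0.02]
```

Request:
{"fn": "step_arm", "kwargs": {"increments": [[0,0,0,-0.08,0,0.05,4.5],[0,0,0,-0.08,0,0.05,4.5],[0,0,0,0,0,0,4.5],[0,0,0,0,0,0,4.5]]}}

```text
clock: 28.05
tcp_pos: [0.6704, 0.081, 0.0676]
tool_rot: [2.72, -0.127, 1.477]
contact_force: [-7.2, 0.4, 8.5]
opening: 0.0494
```

Request:
{"fn": "step_arm", "kwargs": {"increments": [[0,0,0,-0.08,0,0.05,4.5],[0,0,0,0,0,0,4.5],[0,0,0,0,0,0,4.5]]}}

```text
clock: 28.35
tcp_pos: [0.6704, 0.081, 0.0672]
tool_rot: [2.72, -0.127, 1.478]
contact_force: [-12.7, -0.2, 14.4]
opening: 0.0488
```

The pan is on its stop and the force is upward. Ease off 1 mm, then open gently.

Request:
{"fn": "step_arm", "kwargs": {"increments": [[0,0,0,0.08,0,-0.05,4.5],[0,0,0,0,0,0,4.5],[0,0,0,0,0,0,5.0],[0,0,0,0,0,0,5.2],[0,0,0,0,0,0,5.5],[0,0,0,0,0,0,5.8],[0,0,0,0,0,0,6.2],[0,0,0,0,0,0,6.4],[0,0,0,0,0,0,6.4],[0,0,0,0,0,0,6.4]]}}

```text
clock: 29.35
tcp_pos: [0.6703, 0.081, 0.0668]
tool_rot: [2.721, -0.127, 1.474]
contact_force: [0.3, -0.5, 0.4]
opening: 0.064
```

```bash
python3 pan.py -.075 .078;python3 - <<'E'
from h import *
import cv2
cv2.imwrite('pics/w5.png',eyes.snapshot('wrist')[200:,:,::-1][:,150:500])
E
```

```text
t 29.35 tcp [0.6703 0.081  0.0668] open 0.064 F [ 0.3 -0.5  0.4] j [ 0.13  0.83  2.15  3.39  0.84 -1.62]
x [ 0.544 -0.051  0.838] z [ 0.834 -0.078 -0.546]
shift cm [ 0.08 -0.01 -0.04]
turn deg [-0.02  0.1  -0.02]
```

View pics/w5.png

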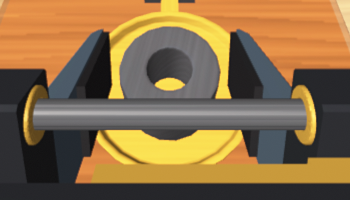

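The ring sits flat, centred in the pan, with the fingers clear on both sides. Retract along the tool axis.

Request:
{"fn": "step_arm", "kwargs": {"increments": [[0,0,0,0,0,-0.4,6.4],[0,0,0,0,0,-0.8,6.4],[0,0,0,0,0,-1.2,6.4],[0,0,0,0,0,-1.4,6.4],[0,0,0,0,0,-1.4,6.4],[0,0,0,0,0,-1.4,6.4],[0,0,0,0,0,-1.4,6.4],[0,0,0,0,0,-1.4,6.4],[0,0,0,0,0,-1.4,6.4],[0,0,0,0,0,-1.4,6.4],[0,0,0,0,0,-1.2,6.4],[0,0,0,0,0,-0.8,6.4],[0,0,0,0,0,0,6.4],[0,0,0,0,0,0,6.4]]}}

```text
clock: 30.8
tcp_pos: [0.5522, 0.0921, 0.1444]
tool_rot: [2.721, -0.127, 1.475]
contact_force: [0.0, -0.3, 0.4]
opening: 0.0639
```

```bash
python3 pan.py -.2 .15;python3 - <<'E'
from h import *
import cv2
w=eyes.snapshot('wrist');s=eyes.snapshot('side');t=eyes.snapshot('top')
o=np.zeros((580,800,3),np.uint8)
o[:250,:400]=cv2.resize(w,(400,250));o[:250,400:]=cv2.resize(s,(400,250))
o[250:,:]=cv2.resize(t[90:255,120:520],(800,330))
cv2.imwrite('pics/m2.png',o[:,:,::-1])
E
```

```text
t 30.8 tcp [0.5522 0.0921 0.1444] open 0.0639 F [ 0.  -0.3  0.4] j [ 0.22  0.66  2.4   3.47  0.92 -1.6 ]
x [ 0.543 -0.051  0.838] z [ 0.834 -0.077 -0.546]
shift cm [-0.74 -0.   -0.26]
turn deg [-0.04  0.07 -0.02]
```

View pics/m2.png

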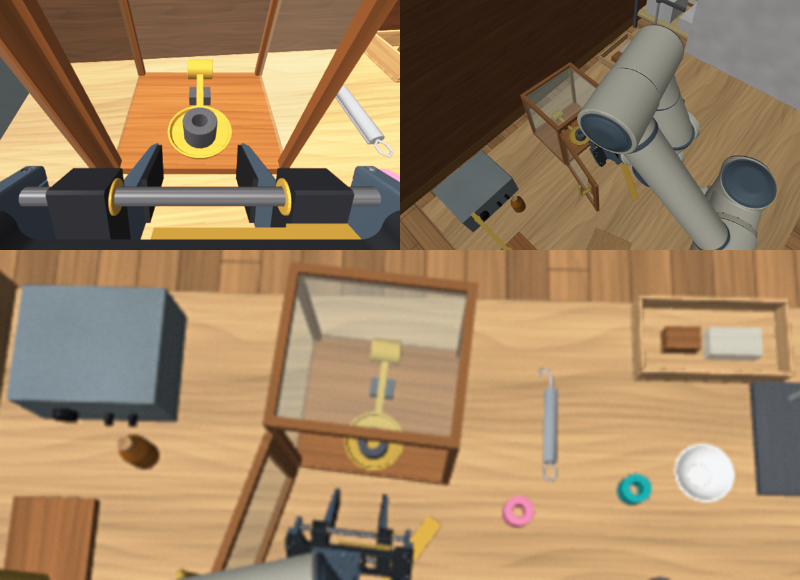

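Ring flat in the pan and the other things in place. A last numeric check of the door angle against the top view, then hand in.

Run:
```python
from fit import *
P=[.7292,.0756,-.0932,0]
for a in (1.57,1.7,1.77,1.85):
    P[3]=a;print(a,[((proj(T,door(P,r,0,.265))-[120,90])*2+[0,250]).round(0).tolist() for r in (0,.2,.25)])
```

```text
1.57 [[267.0, 434.0], [243.0, 580.0], [237.0, 619.0]]
1.7 [[267.0, 434.0], [224.0, 576.0], [213.0, 614.0]]
1.77 [[267.0, 434.0], [214.0, 573.0], [200.0, 610.0]]
1.85 [[267.0, 434.0], [203.0, 569.0], [186.0, 604.0]]
```

```bash
python3 -c "
from rig import arm
print(arm.job_done(), arm.get_state()['clock'])"
```

```text
the job is handed in; nothing more can be done
the job is handed in; nothing more can be done
```

The door is open past square and the iron ring weight stands flat in the balance pan. I handed the job in at about 31 s of the 69 s allowed.

- **Door:** I gripped the brass handle and swung the door through 100°. The last top view fits a door angle of about 1.77 rad.
- **Ring weight:** I picked the dark ring with the hole, at about (0.541, -0.270), and lowered it with the tool tilted 57° until the pan reached its stop. I eased off, opened the fingers and backed out. The pan briefly carried about 14 N upward on the tool before I eased off.
- **Last checks:** After retracting, the wrist and top views show the ring flat inside the pan rim. The contact force read about 0 N. The bottle, dish, pink and turquoise rings and spring balance look unmoved. The arm hid most of the ruler, and the plug and brass weight were not in view, so I could not confirm those three.
- **What disagreed:** The first hinge estimate was a few mm off. It built up about 17 N of radial pull on the handle early in the swing, which I corrected. I planned a 45° tilt first, but it was out of reach, so I changed it.

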